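# Lock the tube rotator's shaft to its drive with the T-key

### The arm

A 6-joint arm with a two-finger parallel gripper is mounted at the origin on the work surface. World frame = base frame: x ahead of the robot, y to its left, z up, the work surface at z = 0. Lengths are in m, angles in degrees, forces in N, time in s.
With the tool pointing down it reaches from about 0.325 to 0.925 m from the base axis. Payload 3.1 kg.
Tool frame: the origin (TCP) lies at the very end of the fingers, on their centre line; the grasp point (between the pads) lies 19 mm behind it; z points along the fingers, x is the direction in which the jaws open and shut, and the axes are right-handed (so a half turn about z gives the same grasp; the last joint's range is limited). The gripper opens to 85 mm and grips with 20 to 120 N. Pads are 22 mm wide; open, the fingers measure 114 mm over their backs; the gripper's body (76 mm by 85 mm) begins 54 mm behind the grasp point. The pads swing forward as they close: fully open they stand 13 mm farther back than shut.
Start: joints at [57.055, 12.427, 92.441, -0, 75.132, -6.429], TCP at [0.279, 0.559, 0.231] pointing down, gripper open.
Joint ranges: [-157.48, 157.48], [-44.54, 120.13], [17.64, 146.25], [-64.5, 244.5], [7.68, 150.69], [-147.95, 147.95]. Speed limits (degrees/s): [159.86, 159.86, 180, 180, 180, 180].

### API

Orientations are given as a 3x3 rotation matrix whose columns are the frame's x, y, z axes.
In Python, from plant import r gives the robot as it stands.
- The arm moves only by the shell command python3 -m inch 'ROWS' [OPENING] [FORCE]. ROWS is JSON, a list of rows, each a list of 6 numbers: the shift along the world's x, y, z in mm, then the turn, a rotation vector about the world's x, y, z in rad. A call has exactly 10 rows; each row shifts and turns the commanded pose from where the row before left it; what a row does not reach is not made up. A row lasts 1/10 s, in which the tool goes at most 50 mm and 8.59 degrees, less where a joint would pass 70% of its speed; a pose out of reach is approached as far as the arm can. A call is refused whole if a number of a shift passes 50 or a number of a turn 0.15, either way. A call with a gripper value outside its range is refused whole. OPENING is the finger opening in mm, from 0 to 85.4, set as the call begins (- or left out, the last holds). The fingers move at their own pace and stop on an object; FORCE is the grip in N (left out, the last holds). Time passes only in rows, so rows that do not move let the fingers close, or fill a call up. It gives the time, the measured TCP pose, the force and the opening at its end, in the units of the state.
- r.get_state(): the state, without advancing time (a new reading comes with each control period).
- r.grab_frame(name): name is "scene" or "top" or "wrist"; returns the picture (384x512x3 uint8, red, green, blue); there is no depth.
- r.camera_model(name): a dict with "fov_y" (degrees; the focal length in pixels is half the picture's height over the tangent of half this angle, whatever the lens; pixels are square), "cx", "cy" (the principal point, pixels), "xyz" and "orientation" of the camera in the world; the wrist camera has in their place "T_tool_cam" (4x4, takes a point from camera to tool coordinates, whose origin is the TCP and whose axes are the tool frame's). Camera axes: x right, y up, looking along -z (the intrinsics and any distortion apply to the point x, -y, -z); pixel columns grow to the right and rows downward; lengths in m; the calibration is good to about 2 mm. A picture is of the moment at which its call begins: read the wrist's pose just before it. camera_model takes no time and is no camera call.
- r.finish_job(): hands the job in, once; it reports no verdict.
The state is a dict: "time": time; "qpos": joint angles; "qvel": joint speeds; "effort": joint torques, N m; "position": TCP position; "tool_rot": TCP orientation; "ft_force": force on the tool from outside, world axes, zero at the start; "wrist_torque": the same for the moment, N m; "finger_gap": finger opening in m.
Only numpy, scipy, OpenCV 4.12 (cv2) and the standard library are available. Lean on these libraries where they do the work, as an engineer would, in place of code of your own. Each camera call takes 0.05 s, during which the arm holds its last target. There are 200 camera calls.

### The job

The tube rotator's shaft is loose in its drive coupling. Turn it by the crank until its milled flat squarely faces the coupling's setscrew, and only then tighten the screw clockwise, fully to its stop, with the T-handled hex key standing in it, with the flat still facing the screw. Then draw the key out and stand it, handle up, in the empty glass beaker; go gently with the glass (the beaker and the vials on the rotator), do not drop the key in, and leave the other things on the bench alone.

Things in the scene. Friction and masses are not known exactly. Their poses are not given: they have to be found in the camera images.
- rotator: Tube rotator bolted on a grey base plate 150 x 370 x 12 mm; origin at the plate's underside, 35 mm from its middle; y runs along the horizontal shaft, from the crank end to the white gearbox (100 x 85 mm, 162 mm high, motor behind); the shaft's axis is 115 mm above the bench. In order along y: crank, bearing, vial cradle, bearing, bare shaft, coupling, gearbox. Place and yaw vary.
- setscrew (a point): Mouth of the hex socket of the setscrew in the coupling (steel sleeve 52 mm across, 60 mm long, held fast by the worm drive). The screw is 16 mm across, stands 8 mm proud, its socket is 20 mm deep; this point is 34 mm from the shaft's axis. z: out along the screw's axis, leaning 30 degrees from vertical to the robot's side; y: along the shaft, as the rotator's.
- screw (a joint): Setscrew's turn, rad: 0 loose as found, grows clockwise as seen from outside the screw (from the key's handle), firm stop at 1.2 = tight. It turns stiffly (0.08 N m) and stays where it is left. The key has some 0.1 to 0.2 rad of play in the socket.
- flat (a point): Middle of the milled flat (16 mm wide) on the 22 mm driven shaft, where 35 mm of the shaft shows between coupling and bearing; 7.5 mm from the axis. z points straight out of the flat; y along the shaft as for setscrew. The flat faces the screw when this z is parallel to setscrew's z, same sense.
- shaft (a joint): Angle of the driven shaft, rad: 0 when the flat squarely faces the setscrew; grows about setscrew's +y axis, that is as the top of the shaft turns away from the robot; starts between 0.6 and 1.7. It turns stiffly (0.28 N m, 4 N at the crank handle) and stays where it is left.
- crank_handle (a point): Grip point of the black crank handle: a freely spinning round sleeve 16 to 19 mm across, 76 mm long, parallel to the shaft, outboard of the crank arm at the end away from the gearbox; it runs from 43 mm before this point (arm side) to 33 mm beyond. The arm points the way the flat faces; the handle's axis is 70 mm from the shaft's.
- crank_centre (a point): Point on the shaft's axis in the plane of crank_handle; crank_handle circles round it at 70 mm. Fixed to the rotator.
- cradle: Drum of six glass vials (26 mm across, white caps) round the shaft between the two bearings, 120 mm across, turning with the shaft; origin on the shaft's axis near the coupling. Glass: press it with no more than 5 N.
- key_handle (a point): Centre of the black cross-bar of the T-handled hex key (bar 100 mm long, 14 mm wide, 18 mm high along the stem; whole key 148 mm long, 0.1 kg). The key stands loose in the setscrew's socket, 20 mm deep in it. z points up the stem from tip to bar, y along the bar.
- key_tip (a point): The tip of the same key's hexagonal stem (8 mm across flats), on the stem's axis, 139 mm below the bar's centre; axes as key_handle.
- beaker: Empty clear glass beaker, open top, 80 mm across, 105 mm high, wall 4 mm, bottom about 5 mm, 0.3 kg; origin at the centre of its underside. It stands either left or right of the rotator, the jar on the other side. It may be pressed with no more than 25 N.
- jar: Brown glass jar with a white cap, 72 mm across, 95 mm high; origin at its underside. Leave alone.
- cylinder: Glass measuring cylinder, 205 mm high, foot 70 mm across; origin at its underside. Leave alone.
- wash: White wash bottle, 68 mm across, 170 mm high; origin at its underside. Leave alone.
- rack: Steel test-tube rack with five tubes, 70 x 200 mm, 120 mm high; origin at its underside. Leave alone.
- spanner: Steel spanner 150 mm long lying on the bench; origin at its middle. Leave alone.
Things that resemble listed ones, but are neither listed nor needed, are in the scene too. Leave any blue or yellow look-alike of the part that bears key_handle alone. Leave any purple look-alike of the beaker alone.

How it is judged:
By the outcome, as a careful person would: the job done as asked, in the order asked, and still so for the second after the job is handed in, with the robot touching nothing.
It also fails if it takes over 64 s, if anything falls off the work surface, if the arm or the gripper's body presses on something with over 40 N, if the wrist force passes 120 N, or if a joint passes its speed limit or range.

## Working session

There is one attempt and no reset: what is moved stays moved. The work goes in short steps, Python scripts to look and compute and a shell command to move; the robot and the scene stay as the last step left them, time stands still between calls to the robot, and variables do not carry over. Pictures are saved under pics/ and viewed, about 8 in all and at most 12, crops included, and the job is handed in when it is done.

```bash
mkdir -p pics; ls
cat > h.py <<'E'
import numpy as np,cv2,json
from plant import r
def snap(name,fn,crop=None,scale=1):
    s=r.get_state(); im=r.grab_frame(name)
    cv2.imwrite('pics/raw_'+fn,im[:,:,::-1]); 
    if crop: im=im[crop[1]:crop[3],crop[0]:crop[2]]
    if scale!=1: im=cv2.resize(im,None,fx=scale,fy=scale,interpolation=cv2.INTER_CUBIC)
    cv2.imwrite('pics/'+fn,im[:,:,::-1]); return s
E
python3 - <<'E'
from h import *
a=snap('scene','s1.png');snap('top','t1.png')
for n in('scene','top','wrist'):print(n,r.camera_model(n))
a=cv2.imread('pics/raw_s1.png');b=cv2.imread('pics/raw_t1.png')
print(r.get_state())
E
```

```text
pics
scene {'fov_y': 50.214213880024175, 'cx': 251.79747015217228, 'cy': 191.9267660590007, 'xyz': array([1.21971552, 0.67977667, 1.28401116]), 'orientation': array([[-0.72215276, -0.53091597,  0.44342262],
       [ 0.69162978, -0.54307341,  0.47615073],
       [-0.01198499,  0.65053786,  0.75937926]])}
top {'fov_y': 57.195562206405164, 'cx': 251.0483199300886, 'cy': 187.31856786252564, 'xyz': array([ 0.43322449, -0.0171493 ,  1.22671374]), 'orientation': array([[ 0.00647279,  0.99282542, -0.11939761],
       [-0.99972637,  0.00910888,  0.02154572],
       [ 0.02247872,  0.11922548,  0.99261271]])}
wrist {'fov_y': 58.821393652683234, 'cx': 256.13666729256875, 'cy': 188.30846622400566, 'T_tool_cam': array([[ 9.99999636e-01,  6.71389639e-04, -5.25799141e-04,
        -4.56216458e-05],
       [ 4.65072553e-04, -9.46174045e-01, -3.23657938e-01,
        -8.26357098e-02],
       [-7.14798086e-04,  3.23657576e-01, -9.46174013e-01,
        -1.42806613e-01],
       [ 0.00000000e+00,  0.00000000e+00,  0.00000000e+00,
         1.00000000e+00]])}
{'time': 0.1, 'qpos': array([ 5.70543841e+01,  1.24717667e+01,  9.25199849e+01, -3.54720020e-04,
        7.51321901e+01, -6.42897830e+00]), 'qvel': array([ 0.03026623,  0.00778834, -0.25185913,  0.01706632,  0.00276892,
       -0.06567079]), 'effort': array([-1.50247895e-03, -3.98074865e+01, -3.04969203e+01, -2.32525754e-04,
        4.25530146e-03,  3.16594537e-05]), 'position': array([0.27861991, 0.55864022, 0.23009971]), 'tool_rot': array([[ 4.46454979e-01,  8.94805330e-01, -1.17141412e-03],
       [ 8.94803514e-01, -4.46456453e-01, -1.81857615e-03],
       [-2.15025702e-03, -2.36273090e-04, -9.99997660e-01]]), 'ft_force': array([-0.27716333, -0.05337392, -0.31132195]), 'wrist_torque': array([-0.03101816,  0.0428246 ,  0.00642234]), 'finger_gap': 0.0852603869687225}
```

View pics/s1.png

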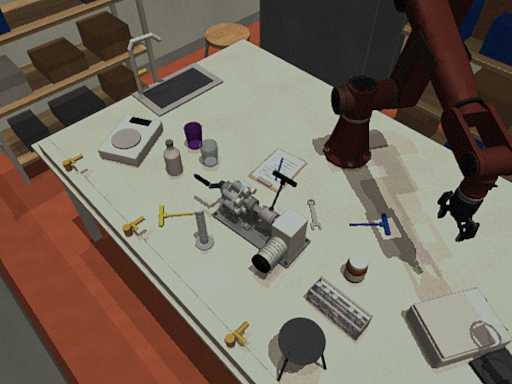

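View pics/t1.png

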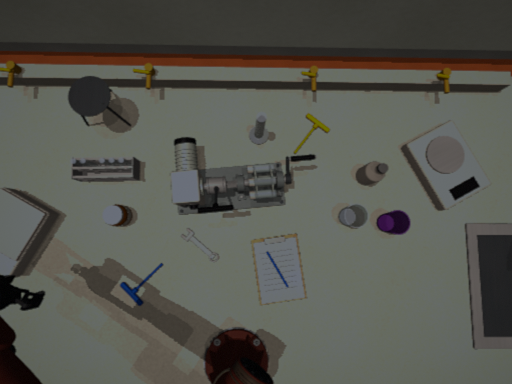

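The pictures show the rotator at top px (170-315, 135-215), with the gearbox to the left (+y) and the crank to the right. There are three T-keys: black at scene (285,180), standing in the coupling; yellow at (165,213) and blue at (385,225), both lying on the bench. The black one fits. There are two beakers: clear at top (350,215), and purple at (393,222). The clear one fits. Next I'll enlarge both views in one picture to confirm.

Run:
```python
import cv2,numpy as np
a=cv2.imread('pics/raw_s1.png')[120:280,180:320];b=cv2.imread('pics/raw_t1.png')[125:235,165:375]
a=cv2.resize(a,None,fx=2.6,fy=2.6,interpolation=2)
b=cv2.resize(b,None,fx=3.8,fy=3.8,interpolation=2)
cv2.imwrite('pics/b.png',b);cv2.imwrite('pics/a.png',cv2.resize(cv2.imread('pics/raw_s1.png')[120:280,180:320],None,fx=3.7,fy=3.7,interpolation=2))
```

```text
(no output)
```

View pics/b.png

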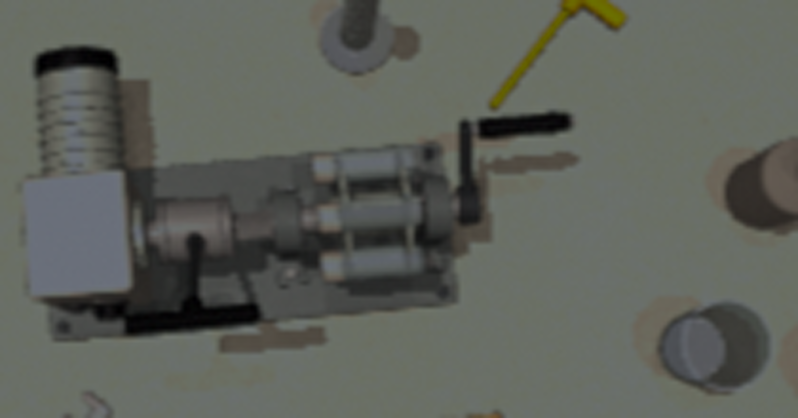

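View pics/a.png

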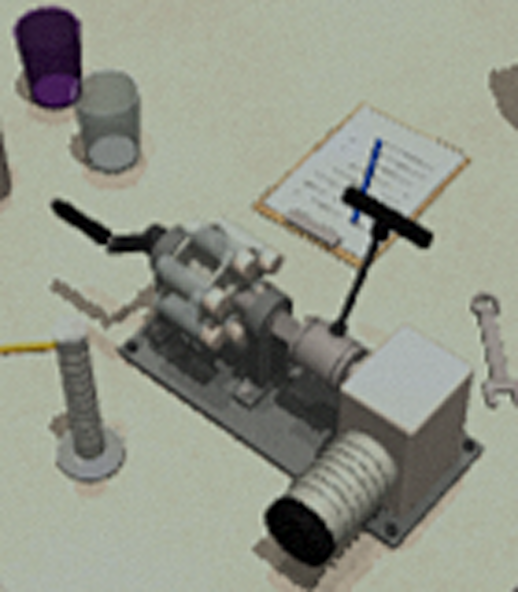

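```bash
cat >> h.py <<'E'
def ray(name,p,s=None):
    c=r.camera_model(name); f=192/np.tan(np.radians(c['fov_y']/2))
    d=np.array([(p[0]-c['cx'])/f,-(p[1]-c['cy'])/f,-1.])
    if name=='wrist':
        T=c['T_tool_cam']; R=s['tool_rot']@T[:3,:3]; o=s['position']+s['tool_rot']@T[:3,3]
    else: R=np.array(c['orientation']); o=np.array(c['xyz'])
    d=R@d; return o,d/np.linalg.norm(d)
def tri(*rays):
    A=sum(np.eye(3)-np.outer(d,d) for o,d in rays); b=sum((np.eye(3)-np.outer(d,d))@o for o,d in rays)
    x=np.linalg.solve(A,b); return x,max(np.linalg.norm((np.eye(3)-np.outer(d,d))@(x-o)) for o,d in rays)
def atz(ry,z): o,d=ry; return o+d*(z-o[2])/d[2]
def proj(name,X,s=None):
    c=r.camera_model(name); f=192/np.tan(np.radians(c['fov_y']/2))
    if name=='wrist':
        T=c['T_tool_cam']; R=s['tool_rot']@T[:3,:3]; o=s['position']+s['tool_rot']@T[:3,3]
    else: R=np.array(c['orientation']); o=np.array(c['xyz'])
    q=R.T@(np.asarray(X)-o); return np.array([c['cx']+f*q[0]/-q[2],c['cy']-f*q[1]/-q[2]])
E
python3 - <<'E'
from h import *
np.set_printoptions(precision=4,suppress=True)
T=lambda u,v:ray('top',(165+u/3.8,125+v/3.8));S=lambda u,v:ray('scene',(180+u/3.7,120+v/3.7))
P=dict(bar=((193,318),(387,217)),barL=((127,325),(428,240)),barR=((258,312),(347,195)),stemb=((195,240),(337,328)),
 hIn=((480,128),(108,240)),hOut=((570,121),(57,206)),bkb=((695,348),(113,155)),bkrim=((735,347),(108,95)),armhub=((468,205),(152,238)))
for k,(t,s) in P.items():print(k,*tri(T(*t),S(*s)))
print('plate corners z=.012')
for c in((52,338),(458,303),(440,143)):print(atz(T(*c),.012))
print('gearbox top z=.162')
for c in((25,180),(122,170),(133,290),(30,300)):print(atz(T(*c),.162))
print('scene corners')
for c in((118,347),(393,545),(483,452)):print(atz(S(*c),.012))
E
```

```text
bar [0.4898 0.0606 0.2417] 0.0014682234064159038
barL [0.4846 0.108  0.2436] 0.0007694518721732991
barR [0.4946 0.0132 0.2392] 0.0016888468904941096
stemb [0.5593 0.0675 0.143 ] 0.0010892461184511277
hIn [ 0.6511 -0.1631  0.1569] 0.0019135753347959378
hOut [ 0.6578 -0.2369  0.1552] 0.0023721682040918138
bkb [ 0.4796 -0.3818 -0.0016] 0.0021301335297735494
bkrim [ 0.4755 -0.3865  0.0909] 0.004577599753553452
armhub [ 0.5953 -0.1603  0.1175] 0.0010495773305846715
plate corners z=.012
[0.4851 0.204  0.012 ]
[ 0.5197 -0.1633  0.012 ]
[ 0.6676 -0.1474  0.012 ]
gearbox top z=.162
[0.6049 0.2021 0.162 ]
[0.6139 0.1248 0.162 ]
[0.5173 0.1137 0.162 ]
[0.5087 0.195  0.162 ]
scene corners
[ 0.6666 -0.1457  0.012 ]
[0.6323 0.2199 0.012 ]
[0.4908 0.2102 0.012 ]
```

Measured points agree with the sizes given: handle radius 69 mm, axis over the plate's middle, yaw about 5.5°, shaft angle about 1.46 rad. I'm moving high over to the crank handle.

```bash
python3 -m inch '[[0,0,40,0,0,-0.05],[0,0,40,0,0,-0.05],[0,0,40,0,0,-0.05],[0,0,40,0,0,-0.05],[22,-44,0,0,0,-0.05],[22,-44,0,0,0,-0.05],[22,-44,0,0,0,-0.05],[22,-44,0,0,0,-0.05],[22,-44,0,0,0,-0.05],[22,-44,0,0,0,-0.05]]' 60 30
python3 -m inch '[[22,-44,0,0,0,-0.05],[22,-44,0,0,0,-0.05],[22,-44,0,0,0,-0.05],[22,-44,0,0,0,-0.05],[22,-44,0,0,0,-0.05],[22,-44,0,0,0,-0.05],[22,-44,0,0,0,-0.05],[22,-44,0,0,0,-0.05],[22,-44,0,0,0,-0.05],[22,-44,0,0,0,-0.05]]'
```

```text
time: 1.1
position: [0.4112, 0.2934, 0.3908]
tool_rot: [[0.822, 0.57, -0.0], [0.57, -0.822, -0.0], [-0.001, 0.0, -1.0]]
ft_force: [1.2, 0.6, 0.2]
finger_gap: 0.06
time: 2.1
position: [0.6314, -0.1466, 0.3905]
tool_rot: [[0.994, 0.106, -0.001], [0.106, -0.994, 0.001], [-0.001, -0.001, -1.0]]
ft_force: [1.1, 0.8, 0.3]
finger_gap: 0.0599
```

```bash
python3 -m inch '[[5,-12,-27,0,0,0],[5,-12,-27,0,0,0],[5,-12,-27,0,0,0],[5,-12,-27,0,0,0],[4,-11,-27,0,0,0],[0,0,0,0,0,0],[0,0,0,0,0,0],[0,0,0,0,0,0],[0,0,0,0,0,0],[0,0,0,0,0,0]]'
python3 - <<'E'
from h import *
s=snap('wrist','w1.png'); print(s['position'],s['tool_rot'])
for X in([.655,-.206,.156],[.6511,-.1631,.156],[.6578,-.2369,.156],[.595,-.16,.115]):print(proj('wrist',X,s))
E
```

```text
time: 3.1
position: [0.6558, -0.2035, 0.2585]
tool_rot: [[0.994, 0.108, 0.003], [0.108, -0.994, -0.001], [0.003, 0.002, -1.0]]
ft_force: [0.4, -0.2, 0.3]
finger_gap: 0.0603
[ 0.65581303 -0.20351309  0.25853823] [[ 0.99409926  0.10843102  0.00306108]
 [ 0.1084352  -0.99410275 -0.00123399]
 [ 0.00290923  0.00155863 -0.99999455]]
[253.37074037 190.0783248 ]
[254.25890508 133.73314156]
[252.77671655 227.03817013]
[187.30856726 114.10590277]
```

View pics/w1.png

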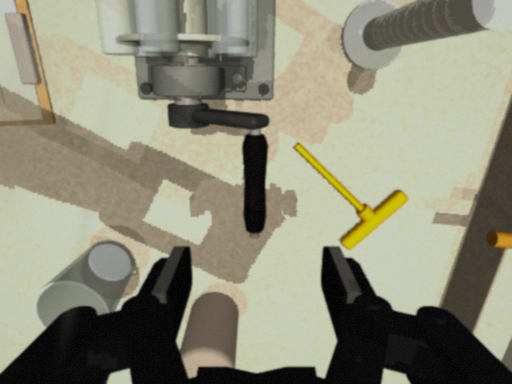

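The handle sleeve is at (255, 135–232), within 1–2 mm of the prediction. Descending and gripping.

```bash
python3 -m inch '[[0,-2,-25,0,0,0],[0,0,-25,0,0,0],[0,0,-25,0,0,0],[0,0,-25,0,0,0],[0,0,-20,0,0,0],[0,0,0,0,0,0],[0,0,0,0,0,0],[0,0,0,0,0,0],[0,0,0,0,0,0],[0,0,0,0,0,0]]'
python3 -m inch '[[0,0,0,0,0,0],[0,0,0,0,0,0],[0,0,0,0,0,0],[0,0,0,0,0,0],[0,0,0,0,0,0],[0,0,0,0,0,0],[0,0,0,0,0,0],[0,0,0,0,0,0],[0,0,0,0,0,0],[0,0,0,0,0,0]]' 8 30
```

```text
time: 4.15
position: [0.6559, -0.2061, 0.138]
tool_rot: [[0.994, 0.108, 0.002], [0.108, -0.994, -0.001], [0.002, 0.001, -1.0]]
ft_force: [0.4, -0.0, 0.2]
finger_gap: 0.0601
time: 5.15
position: [0.6551, -0.2057, 0.1364]
tool_rot: [[0.994, 0.108, 0.0], [0.108, -0.994, -0.0], [0.0, 0.0, -1.0]]
ft_force: [-0.8, 0.1, 1.5]
finger_gap: 0.016
```

Run:
```python
import numpy as np
p=np.radians(np.linspace(54.3,-30,21));u=70*np.sin(p);w=70*np.cos(p)
for a,b in zip(np.diff(u),np.diff(w)):print([round(a*.9953,1),round(a*.097,1),round(b,1)],end=',')
```

```text
[np.float64(-3.1), np.float64(-0.3), np.float64(4.1)],[np.float64(-3.4), np.float64(-0.3), np.float64(3.8)],[np.float64(-3.7), np.float64(-0.4), np.float64(3.6)],[np.float64(-4.0), np.float64(-0.4), np.float64(3.3)],[np.float64(-4.2), np.float64(-0.4), np.float64(3.0)],[np.float64(-4.4), np.float64(-0.4), np.float64(2.7)],[np.float64(-4.6), np.float64(-0.4), np.float64(2.3)],[np.float64(-4.7), np.float64(-0.5), np.float64(2.0)],[np.float64(-4.9), np.float64(-0.5), np.float64(1.6)],[np.float64(-5.0), np.float64(-0.5), np.float64(1.3)],[np.float64(-5.0), np.float64(-0.5), np.float64(0.9)],[np.float64(-5.1), np.float64(-0.5), np.float64(0.5)],[np.float64(-5.1), np.float64(-0.5), np.float64(0.1)],[np.float64(-5.1), np.float64(-0.5), np.float64(-0.2)],[np.float64(-5.1), np.float64(-0.5), np.float64(-0.6)],[np.float64(-5.0), np.float64(-0.5), np.float64(-1.0)],[np.float64(-4.9), np.float64(-0.5), np.float64(-1.4)],[np.float64(-4.8), np.float64(-0.5), np.float64(-1.7)],[np.float64(-4.7), np.float64(-0.5), np.float64(-2.1)],[np.float64(-4.5), np.float64(-0.4), np.float64(-2.4)],
```

```bash
python3 -m inch '[[-3.1,-0.3,4.1,0,0,0],[-3.4,-0.3,3.8,0,0,0],[-3.7,-0.4,3.6,0,0,0],[-4.0,-0.4,3.3,0,0,0],[-4.2,-0.4,3.0,0,0,0],[-4.4,-0.4,2.7,0,0,0],[-4.6,-0.4,2.3,0,0,0],[-4.7,-0.5,2.0,0,0,0],[-4.9,-0.5,1.6,0,0,0],[-5.0,-0.5,1.3,0,0,0]]'
```

```text
time: 6.15
position: [0.6116, -0.21, 0.1625]
tool_rot: [[0.994, 0.108, -0.002], [0.108, -0.994, 0.0], [-0.002, -0.0, -1.0]]
ft_force: [3.2, -5.0, -13.8]
finger_gap: 0.0159
```

```bash
python3 -m inch '[[-5.0,-0.4,0,0,0,0],[-5.1,-0.4,-0.2,0,0,0],[-5.1,-0.4,-0.2,0,0,0],[-5.1,-0.4,-0.5,0,0,0],[-5.1,-0.4,-0.8,0,0,0],[-5.0,-0.4,-1.1,0,0,0],[-4.9,-0.4,-1.4,0,0,0],[-4.8,-0.4,-1.7,0,0,0],[-4.7,-0.4,-2.1,0,0,0],[-4.5,-0.4,-2.4,0,0,0]]'
python3 -m inch '[[0,0,0,0,0,0],[0,0,0,0,0,0],[0,0,0,0,0,0],[0,0,0,0,0,0],[0,0,0,0,0,0],[0,0,0,0,0,0],[0,0,0,0,0,0],[0,0,0,0,0,0],[0,0,0,0,0,0],[0,0,0,0,0,0]]'
```

```text
time: 7.15
position: [0.5671, -0.2146, 0.155]
tool_rot: [[0.994, 0.107, 0.01], [0.107, -0.994, -0.002], [0.009, 0.003, -1.0]]
ft_force: [10.5, -3.3, -10.7]
finger_gap: 0.016
time: 8.15
position: [0.5663, -0.2147, 0.1545]
tool_rot: [[0.994, 0.107, 0.007], [0.108, -0.994, -0.002], [0.007, 0.003, -1.0]]
ft_force: [9.4, -4.6, -12.9]
finger_gap: 0.0155
```

```bash
python3 -m inch '[[0.5,0,-0.7,0,0,0],[0.5,0,-0.8,0,0,0],[0,0,0,0,0,0],[0,0,0,0,0,0],[0,0,0,0,0,0],[0,0,0,0,0,0],[0,0,0,0,0,0],[0,0,0,0,0,0],[0,0,0,0,0,0],[0,0,0,0,0,0]]'
python3 -m inch '[[0,0,0,0,0,0],[0,0,0,0,0,0],[0,0,0,0,0,0],[0,0,0,0,0,0],[0,0,20,0,0,0],[0,0,30,0,0,0],[0,0,30,0,0,0],[0,0,30,0,0,0],[0,0,20,0,0,0],[0,0,0,0,0,0]]' 50
python3 - <<'E'
from h import *
s=snap('wrist','w2.png'); snap('scene','s2.png',(220,140,340,250),5);print(s['position'],s['ft_force'])
a=cv2.imread('pics/w2.png')[0:260,120:400];a=cv2.resize(a,None,fx=2.2,fy=2.2,interpolation=2)
cv2.imwrite('pics/w2c.png',a)
E
```

```text
time: 9.15
position: [0.5663, -0.2147, 0.1543]
tool_rot: [[0.994, 0.108, 0.004], [0.108, -0.994, -0.002], [0.004, 0.003, -1.0]]
ft_force: [2.7, -3.4, -0.8]
finger_gap: 0.0157
time: 10.15
position: [0.5666, -0.2146, 0.2866]
tool_rot: [[0.994, 0.108, 0.007], [0.108, -0.994, -0.003], [0.006, 0.004, -1.0]]
ft_force: [1.3, -0.9, -0.3]
finger_gap: 0.0502
[ 0.56661336 -0.21460386  0.28658256] [ 1.28159315 -0.91525132 -0.33475334]
```

View pics/w2c.png

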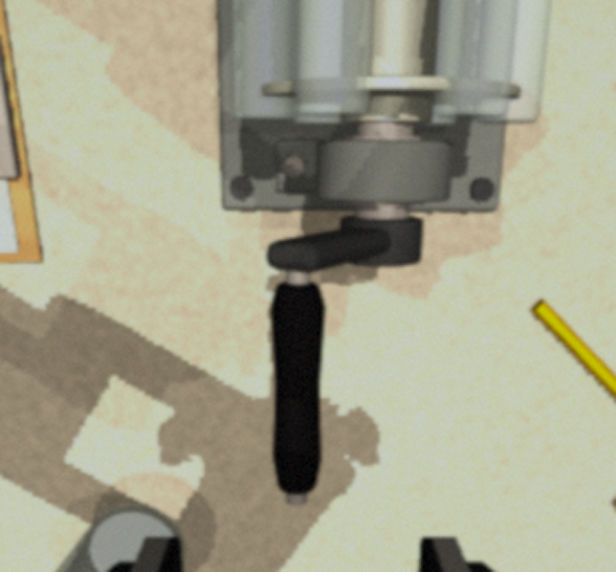

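```bash
cat >> h.py <<'E'
np.set_printoptions(precision=4,suppress=True)
E
python3 - <<'E'
from h import *
s=r.get_state()
W=lambda u,v,z:atz(ray('wrist',(120+u/2.2,v/2.2),s),z)
A=[W(385.5,211,.115),W(386.5,130,.115)]; print(A)
for z in(.1735,.1756):
  H=[W(298,285,z),W(296,495,z)];print(H)
  xh=np.array([.9953,.097,0])
  for a in A:
    d=[(h-a)@xh for h in H];u=np.mean(d);print(d,np.degrees(np.arcsin(u/.07)))
for c in((240,187),(482,187),(225,210),(498,210)):print('plate',W(*c,.012))
E
```

```text
[array([ 0.5926, -0.1471,  0.115 ]), array([ 0.5886, -0.1171,  0.115 ])]
[array([ 0.5601, -0.1709,  0.1735]), array([ 0.5676, -0.2475,  0.1735])]
[np.float64(-0.03458924478688657), np.float64(-0.03456679419800371)] -29.601966369777468
[np.float64(-0.03353463550328253), np.float64(-0.03351218491439968)] -28.613966372182933
[array([ 0.5601, -0.1705,  0.1756]), array([ 0.5675, -0.2466,  0.1756])]
[np.float64(-0.03458644851315438), np.float64(-0.03456418569667663)] -29.599422422204324
[np.float64(-0.033531839229550345), np.float64(-0.033509576413072596)] -28.611446731269368
plate [ 0.5265 -0.1486  0.012 ]
plate [ 0.6533 -0.1349  0.012 ]
plate [ 0.5195 -0.1611  0.012 ]
plate [ 0.664  -0.1455  0.012 ]
```

The crank arm leans about -29.2° from vertical (the target is -30°), so the shaft angle is about 0.01 rad and the flat faces the screw. Next is the key.

```bash
python3 -m inch '[[-19,27,10,0.009,-0.087,0],[-19,27,10,0.009,-0.087,0],[-19,27,10,0.009,-0.087,0],[-19,27,10,0.009,-0.087,0],[-19,27,10,0.009,-0.087,0],[-19,27,10,0.009,-0.087,0],[0,27,-11,0,0,0],[0,27,-11,0,0,0],[0,27,-11,0,0,0],[0,27,-11,0,0,0]]' 60
python3 - <<'E'
from h import *
s=snap('wrist','w3.png');print(s['position'],s['tool_rot'],s['qpos'])
for X in([.4898,.0606,.2417],[.549,.067,.1444]):print(proj('wrist',X,s))
E
```

```text
time: 11.25
position: [0.4492, 0.0572, 0.2949]
tool_rot: [[0.862, 0.107, 0.495], [0.093, -0.994, 0.052], [0.498, 0.002, -0.867]]
ft_force: [0.5, 1.4, 0.4]
finger_gap: 0.06
[0.4492 0.0572 0.2949] [[ 0.8621  0.1067  0.4954]
 [ 0.0934 -0.9943  0.0517]
 [ 0.4981  0.0017 -0.8671]] [ -5.5252 -34.4583 129.5026   6.8846  55.7745 -14.068 ]
[268.4621 206.207 ]
[267.8147 162.3312]
```

View pics/w3.png

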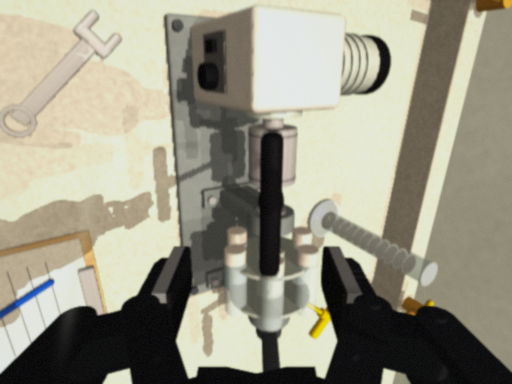

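Run:
```python
from h import *
s=r.get_state();R=s['tool_rot']
im=cv2.cvtColor(cv2.imread('pics/w3.png'),6)
c=im[110:300,255:290]
print('col272',[(i+110,int(v)) for i,v in enumerate(im[110:300,270]) if i<35 or i>150][::2])
print('rows',[int(v) for v in im[180,250:295]],[int(v) for v in im[240,250:295]])
for B in([.4898,.0606,.2417],[.496,.0597,.2475]):
  B=np.array(B);zk=-R[:,2];y=R[:,1];x=R[:,0]
  pr=np.array([proj('wrist',B+a*x*.007+b*y*.05+c*zk*.009,s) for a in(-1,1) for b in(-1,1) for c in(-1,1)])
  print(pr.min(0),pr.max(0))
```

```text
col272 [(110, 199), (112, 167), (114, 177), (116, 201), (118, 172), (120, 134), (122, 156), (124, 167), (126, 155), (128, 117), (130, 62), (132, 38), (134, 13), (136, 13), (138, 17), (140, 19), (142, 18), (144, 20), (262, 22), (264, 21), (266, 21), (268, 19), (270, 18), (272, 20), (274, 23), (276, 95), (278, 147), (280, 180), (282, 196), (284, 200), (286, 199), (288, 202), (290, 201), (292, 202), (294, 205), (296, 206), (298, 193)]
rows [73, 75, 79, 82, 84, 86, 92, 97, 96, 86, 50, 20, 9, 12, 14, 7, 15, 10, 13, 16, 17, 20, 19, 22, 23, 22, 19, 20, 21, 15, 21, 52, 112, 155, 166, 163, 156, 154, 154, 156, 152, 148, 150, 153, 169] [81, 81, 81, 82, 81, 82, 80, 81, 73, 58, 24, 10, 9, 15, 7, 14, 15, 21, 22, 18, 24, 21, 21, 23, 22, 25, 24, 21, 20, 27, 53, 76, 83, 88, 84, 86, 86, 84, 90, 95, 99, 98, 95, 103, 111]
[261.6272 135.2389] [286.6784 286.2829]
[272.8583 138.2718] [300.8968 290.0596]
```

The bar is centred near (270,203), 9 mm to the +x side of the tool line and about 69 mm ahead of the tip. Approaching along the key's axis.

```bash
python3 -m inch '[[8,1,4.6,0,0,0],[8.5,0.9,-15,0,0,0],[8.5,0.9,-15,0,0,0],[8.5,0.9,-15,0,0,0],[8.5,0.9,-15,0,0,0],[8.5,0.9,-15,0,0,0],[0,0,0,0,0,0],[0,0,0,0,0,0],[0,0,0,0,0,0],[0,0,0,0,0,0]]' 45
python3 -m inch '[[0,0,0,0,0,0],[0,0,0,0,0,0],[0,0,0,0,0,0],[0,0,0,0,0,0],[0,0,0,0,0,0],[0,0,0,0,0,0],[0,0,0,0,0,0],[0,0,0,0,0,0],[0,0,0,0,0,0],[0,0,0,0,0,0]]' 8 50
python3 - <<'E'
from h import *
s=snap('wrist','w4.png');snap('scene','s4.png',(225,140,335,265),4.5);print(s['wrist_torque'],s['ft_force'],s['qpos'])
E
```

```text
time: 12.3
position: [0.5018, 0.0613, 0.229]
tool_rot: [[0.859, 0.107, 0.5], [0.094, -0.994, 0.051], [0.503, 0.003, -0.864]]
ft_force: [0.1, 0.2, -0.7]
finger_gap: 0.0453
time: 13.3
position: [0.5019, 0.0616, 0.2288]
tool_rot: [[0.859, 0.107, 0.5], [0.094, -0.994, 0.051], [0.503, 0.003, -0.864]]
ft_force: [-0.9, 0.7, 5.2]
finger_gap: 0.0132
[ 0.135  -0.3146  0.0738] [-0.8924  0.7472  5.2018] [ -3.9599 -21.7735 129.078    7.2219  43.1038 -14.1206]
```

View pics/s4.png

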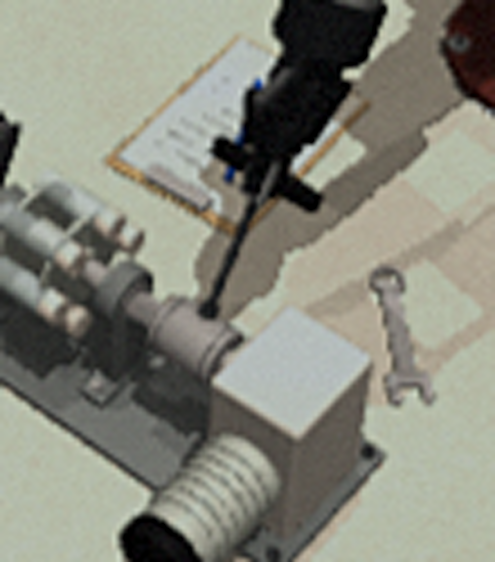

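```bash
python3 -m inch '[[0,0,0,0.06,0.006,-0.104],[0,0,0,0.06,0.006,-0.104],[0,0,0,0.06,0.006,-0.104],[0,0,0,0.06,0.006,-0.104],[0,0,0,0.06,0.006,-0.104],[0,0,0,0.06,0.006,-0.104],[0,0,0,0.06,0.006,-0.104],[0,0,0,0.06,0.006,-0.104],[0,0,0,0.06,0.006,-0.104],[0,0,0,0,0,0]]'
python3 - <<'E'
from h import *
s=r.get_state();z=s['tool_rot'][:,2];print(s['tool_rot'],s['qpos'][5],s['wrist_torque'],s['wrist_torque']@z,s['ft_force']@s['tool_rot'])
E
```

```text
time: 14.4
position: [0.5024, 0.0619, 0.2292]
tool_rot: [[0.497, -0.707, 0.503], [-0.834, -0.55, 0.052], [0.24, -0.445, -0.863]]
ft_force: [1.3, 1.8, 5.6]
finger_gap: 0.0133
[[ 0.4972 -0.7068  0.5032]
 [-0.8338 -0.5496  0.0519]
 [ 0.2399 -0.4453 -0.8626]] 47.84435405817786 [ 0.3802 -0.733   0.2051] -0.02369988230266809 [ 0.4946 -4.4436 -4.0607]
```

```bash
python3 -m inch '[[0,0,0,0.03,0.003,-0.052],[0,0,0,0.03,0.003,-0.052],[0,0,0,0.02,0.002,-0.0345],[0,0,0,0.02,0.002,-0.0345],[0,0,0,0,0,0],[0,0,0,0,0,0],[0,0,0,0,0,0],[0,0,0,0,0,0],[0,0,0,0,0,0],[0,0,0,0,0,0]]'
cat > q.py <<'E'
from h import *
s=r.get_state();z=s['tool_rot'][:,2];print(s['qpos'][5],s['wrist_torque']@s['tool_rot'],s['ft_force']@s['tool_rot'],s['effort'][5])
E
python3 q.py
python3 -m inch '[[0,0,0,0.02,0.002,-0.0345],[0,0,0,0.02,0.002,-0.0345],[0,0,0,0,0,0],[0,0,0,0,0,0],[0,0,0,0,0,0],[0,0,0,0,0,0],[0,0,0,0,0,0],[0,0,0,0,0,0],[0,0,0,0,0,0],[0,0,0,0,0,0]]'
python3 q.py
```

```text
time: 15.4
position: [0.5022, 0.0614, 0.229]
tool_rot: [[0.349, -0.791, 0.503], [-0.925, -0.376, 0.051], [0.149, -0.483, -0.863]]
ft_force: [0.6, 0.4, 5.8]
finger_gap: 0.0129
59.16286207034718 [ 0.7925  0.1987 -0.055 ] [ 0.7515 -3.4342 -4.6367] 0.07152428850531578
time: 16.4
position: [0.5022, 0.0615, 0.229]
tool_rot: [[0.285, -0.816, 0.503], [-0.952, -0.301, 0.051], [0.11, -0.493, -0.863]]
ft_force: [0.4, 0.1, 6.1]
finger_gap: 0.0133
63.72727100116629 [ 0.8206  0.0104 -0.0883] [ 0.721  -3.3765 -5.0041] 0.07400156697258353
```

```bash
python3 -m inch '[[0,0,0,0.02,0.002,-0.0345],[0,0,0,0.02,0.002,-0.0345],[0,0,0,0,0,0],[0,0,0,0,0,0],[0,0,0,0,0,0],[0,0,0,0,0,0],[0,0,0,0,0,0],[0,0,0,0,0,0],[0,0,0,0,0,0],[0,0,0,0,0,0]]'
python3 q.py
python3 -m inch '[[0,0,0,0.02,0.002,-0.0345],[0,0,0,0.02,0.002,-0.0345],[0,0,0,0,0,0],[0,0,0,0,0,0],[0,0,0,0,0,0],[0,0,0,0,0,0],[0,0,0,0,0,0],[0,0,0,0,0,0],[0,0,0,0,0,0],[0,0,0,0,0,0]]'
python3 q.py
```

```text
time: 17.4
position: [0.5023, 0.0615, 0.229]
tool_rot: [[0.219, -0.836, 0.503], [-0.973, -0.224, 0.051], [0.07, -0.501, -0.863]]
ft_force: [1.8, 1.9, 5.2]
finger_gap: 0.0131
68.27944988442428 [ 0.9358 -0.0191 -0.2089] [-1.1014 -4.6004 -3.4925] 0.17169591039419174
time: 18.4
position: [0.5024, 0.0615, 0.229]
tool_rot: [[0.152, -0.85, 0.503], [-0.988, -0.147, 0.051], [0.031, -0.505, -0.863]]
ft_force: [2.0, 0.9, 4.3]
finger_gap: 0.0131
72.81849669771142 [ 0.9455 -0.2516 -0.3394] [-0.4791 -3.9917 -2.6821] 0.33613136038184166
```

```bash
python3 -m inch '[[0,0,0,0.03,0.003,-0.052],[0,0,0,0.03,0.003,-0.052],[0,0,0,0,0,0],[0,0,0,0,0,0],[0,0,0,0,0,0],[0,0,0,0,0,0],[0,0,0,0,0,0],[0,0,0,0,0,0],[0,0,0,0,0,0],[0,0,0,0,0,0]]'
python3 q.py
python3 - <<'E'
from h import *
s=snap('wrist','w5.png')
E
```

```text
time: 19.4
position: [0.5022, 0.0615, 0.2289]
tool_rot: [[0.049, -0.863, 0.503], [-0.998, -0.027, 0.051], [-0.03, -0.505, -0.863]]
ft_force: [0.7, 0.9, 5.6]
finger_gap: 0.0131
79.75523426343766 [ 0.8337 -0.2409 -0.2298] [-1.054  -3.4222 -4.4065] 0.19560901913791895
```

View pics/w5.png

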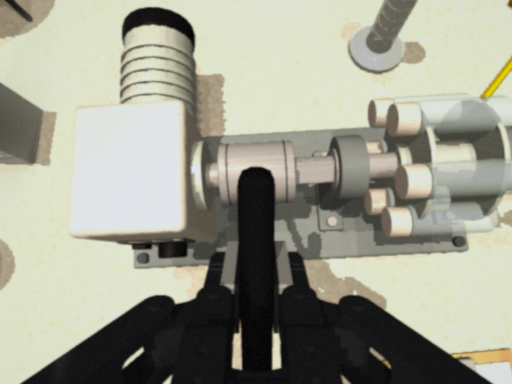

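```bash
cat > bar.py <<'E'
from h import *
import sys
for f in sys.argv[1:]:
    im=cv2.cvtColor(cv2.imread('pics/'+f),6).astype(int)
    for row in(185,195,205,215,225,235):
        l=im[row,225:290];d=np.where(l<60)[0]+225; print(f,row,d.min(),d.max())
E
python3 bar.py w4.png w5.png
python3 -m inch '[[0,0,0,0.03,0.003,-0.052],[0,0,0,0.02,0.002,-0.035],[0,0,0,0,0,0],[0,0,0,0,0,0],[0,0,0,0,0,0],[0,0,0,0,0,0],[0,0,0,0,0,0],[0,0,0,0,0,0],[0,0,0,0,0,0],[0,0,0,0,0,0]]' 8 100
python3 q.py
python3 - <<'E'
from h import *
s=snap('wrist','w6.png')
E
python3 bar.py w6.png
```

```text
w4.png 185 238 273
w4.png 195 238 273
w4.png 205 231 273
w4.png 215 225 273
w4.png 225 225 272
w4.png 235 232 273
w5.png 185 238 273
w5.png 195 238 274
w5.png 205 230 274
w5.png 215 237 274
w5.png 225 237 273
w5.png 235 238 273
time: 20.45
position: [0.5023, 0.0615, 0.2291]
tool_rot: [[-0.037, -0.863, 0.503], [-0.996, 0.072, 0.05], [-0.08, -0.5, -0.863]]
ft_force: [0.9, 1.0, 5.3]
finger_gap: 0.0123
85.51084236243217 [ 0.753  -0.3736 -0.3919] [-1.4632 -3.3229 -4.0388] 0.45255144126713276
w6.png 185 237 273
w6.png 195 237 273
w6.png 205 237 274
w6.png 215 237 274
w6.png 225 238 273
w6.png 235 238 273
```

```bash
python3 -m inch '[[0,0,0,-0.03,-0.003,0.052],[0,0,0,-0.03,-0.003,0.052],[0,0,0,0,0,0],[0,0,0,0,0,0],[0,0,0,0,0,0],[0,0,0,0,0,0],[0,0,0,0,0,0],[0,0,0,0,0,0],[0,0,0,0,0,0],[0,0,0,0,0,0]]'
python3 q.py
```

```text
time: 21.5
position: [0.5023, 0.0614, 0.2291]
tool_rot: [[0.066, -0.862, 0.503], [-0.998, -0.047, 0.05], [-0.02, -0.506, -0.863]]
ft_force: [1.4, 0.1, 5.9]
finger_gap: 0.0129
78.61430620273114 [ 0.7965 -0.2264 -0.3841] [-0.0991 -4.2125 -4.352 ] 0.32017397694289684
```

```bash
python3 q.py; python3 -m inch '[[0,0,0,-0.03,-0.003,0.052],[0,0,0,-0.03,-0.003,0.052],[0,0,0,0,0,0],[0,0,0,0,0,0],[0,0,0,0,0,0],[0,0,0,0,0,0],[0,0,0,0,0,0],[0,0,0,0,0,0],[0,0,0,0,0,0],[0,0,0,0,0,0]]'
python3 q.py
python3 - <<'E'
from h import *
s=snap('wrist','w7.png')
E
python3 bar.py w7.png
```

```text
78.61430620273114 [ 0.7965 -0.2264 -0.3841] [-0.0991 -4.2125 -4.352 ] 0.32017397694289684
time: 22.5
position: [0.5024, 0.0615, 0.2292]
tool_rot: [[0.169, -0.847, 0.504], [-0.985, -0.166, 0.051], [0.041, -0.504, -0.862]]
ft_force: [1.6, -0.1, 5.5]
finger_gap: 0.0123
71.70615011083794 [ 0.893  -0.1558 -0.3108] [ 0.546  -4.112  -3.9479] 0.3117456380277872
w7.png 185 238 273
w7.png 195 237 273
w7.png 205 236 283
w7.png 215 238 274
w7.png 225 238 273
w7.png 235 239 273
```

```bash
python3 -m inch '[[0,0,0,-0.03,-0.003,0.052],[0,0,0,-0.03,-0.003,0.052],[0,0,0,-0.02,-0.002,0.035],[0,0,0,0,0,0],[0,0,0,0,0,0],[0,0,0,0,0,0],[0,0,0,0,0,0],[0,0,0,0,0,0],[0,0,0,0,0,0],[0,0,0,0,0,0]]'
python3 q.py
```

```text
time: 23.55
position: [0.5023, 0.0615, 0.2291]
tool_rot: [[0.301, -0.81, 0.503], [-0.946, -0.32, 0.051], [0.12, -0.491, -0.863]]
ft_force: [1.2, 1.3, 6.1]
finger_gap: 0.0125
62.510900228601514 [ 0.8163  0.1461 -0.0196] [-0.1455 -4.3892 -4.5479] 0.026426466065458953
```

The torque rose elastically to about 0.39 N m (running friction was 0.09) past roughly 1.4 rad, so the screw is on its stop, and the key is now unloaded. Drawing the key out along its axis.

```bash
python3 -m inch '[[-2.5,-0.3,4.3,0,0,0],[-2.5,-0.3,4.3,0,0,0],[-5,-0.5,8.6,0,0,0],[-5,-0.5,8.6,0,0,0],[-5,-0.5,8.6,0,0,0],[-5,-0.5,8.6,0,0,0],[-5,-0.5,8.6,0,0,0],[0,0,15,0,0,0],[0,0,20,0,0,0],[0,0,0,0,0,0]]'
python3 q.py
python3 - <<'E'
from h import *
T=lambda u,v,z:atz(ray('top',(165+u/3.8,125+v/3.8)),z);S=lambda u,v,z:atz(ray('scene',(180+u/3.7,120+v/3.7)),z)
print('rim',T(735,347,.105),S(108,95,.105)); print('bot',T(695,348,.005),S(113,155,.005))
print('wash top',T(790+6,170,.17),'base',atz(ray('scene',(173,168)),.05),'purple',atz(ray('top',(387,223)),.005))
E
```

```text
time: 24.55
position: [0.4727, 0.0584, 0.3187]
tool_rot: [[0.299, -0.809, 0.506], [-0.947, -0.318, 0.051], [0.12, -0.495, -0.861]]
ft_force: [-0.1, -0.3, -0.4]
finger_gap: 0.0125
63.492879926438285 [-0.2709 -0.0308  0.0295] [0.208  0.3553 0.2521] 0.01864150632172823
rim [ 0.4779 -0.3857  0.105 ] [ 0.4823 -0.3695  0.105 ]
bot [ 0.4807 -0.3816  0.005 ] [ 0.4823 -0.3744  0.005 ]
wash top [ 0.6181 -0.4182  0.17  ] base [ 0.6439 -0.42    0.05  ] purple [ 0.4594 -0.5181  0.005 ]
```

```bash
python3 -m inch '[[0,0,15,-0.011,0.109,0],[0,0,15,-0.011,0.109,0],[0,0,15,-0.011,0.109,0],[-1,-40,0,0,0,0],[-1,-44,0,0,0,0],[-1,-44,0,0,0,0],[-1,-44,0,0,0,0],[-1,-44,0,0,0,0],[-1,-44,0,0,0,0],[-1,-44,0,0,0,0]]'
python3 -m inch '[[-3,-44,0,0,0,0],[-3,-44,0,0,0,0],[-3,-44,0,0,0,0],[0,-6,-24,0,0,0],[0,0,-24,0,0,0],[0,0,-24,0,0,0],[0,0,-24,0,0,0],[0,0,0,0,0,0],[0,0,0,0,0,0],[0,0,0,0,0,0]]'
python3 - <<'E'
from h import *
s=snap('scene','s8.png');snap('top','t8.png');snap('wrist','w8.png')
print(s['position'],s['tool_rot'])
tip=s['position']+.12*s['tool_rot'][:,2];print('tip',tip,proj('scene',tip),proj('top',tip),proj('wrist',tip,s))
z=lambda f,c:cv2.resize(cv2.imread('pics/'+f)[c[1]:c[3],c[0]:c[2]],(400,400),interpolation=2)
cv2.imwrite('pics/c8.png',np.hstack([z('s8.png',(150,90,250,190)),z('t8.png',(300,160,400,260))]))
E
```

```text
time: 25.55
position: [0.4634, -0.247, 0.3583]
tool_rot: [[0.326, -0.925, 0.195], [-0.944, -0.329, 0.022], [0.044, -0.191, -0.981]]
ft_force: [0.9, -0.1, -0.3]
finger_gap: 0.0126
time: 26.55
position: [0.4559, -0.3841, 0.265]
tool_rot: [[0.327, -0.924, 0.198], [-0.944, -0.329, 0.019], [0.047, -0.193, -0.98]]
ft_force: [0.2, -0.6, -0.7]
finger_gap: 0.0123
[ 0.4559 -0.3841  0.265 ] [[ 0.3265 -0.9243  0.1976]
 [-0.944  -0.3294  0.0191]
 [ 0.0475 -0.1928 -0.9801]]
tip [ 0.4796 -0.3818  0.1474] [206.8605 136.3739] [361.625  215.2385] [255.5737 181.5768]
```

View pics/c8.png

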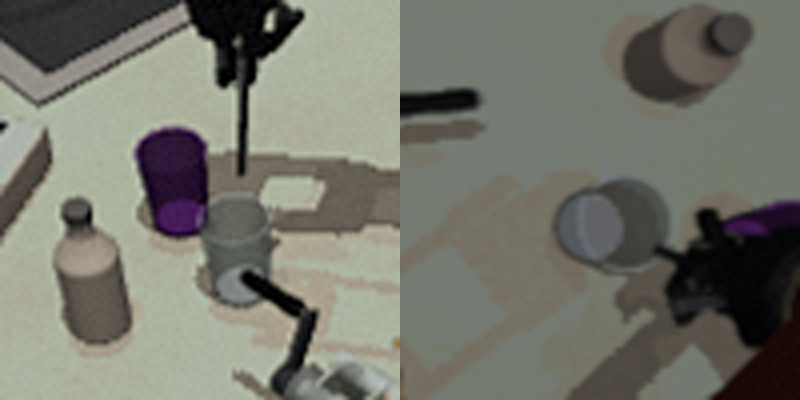

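```bash
python3 - <<'E'
from h import *
S=lambda u,v:ray('scene',(150+u/4,90+v/4));T=lambda u,v:ray('top',(300+(u-400)/4,160+v/4))
print('tip',tri(S(242,175),T(660,250)))
print('rim',tri(S(236,215),T(630,225)),atz(S(236,215),.105),atz(T(630,225),.105))
print('bot',tri(S(242,287),T(588,228)),atz(S(242,287),.005),atz(T(588,228),.005))
E
python3 - <<'E'
import cv2
cv2.imwrite('pics/w8b.png',cv2.imread('pics/w8.png'))
E
```

```text
tip (array([ 0.4559, -0.3913,  0.142 ]), np.float64(0.002584099505996178))
rim (array([ 0.4767, -0.3807,  0.1057]), np.float64(0.002173275485012707)) [ 0.4752 -0.3792  0.105 ] [ 0.4781 -0.3827  0.105 ]
bot (array([ 0.4792, -0.3796,  0.    ]), np.float64(0.0003292732093610833)) [ 0.4819 -0.3752  0.005 ] [ 0.4792 -0.3784  0.005 ]
```

View pics/w8b.png

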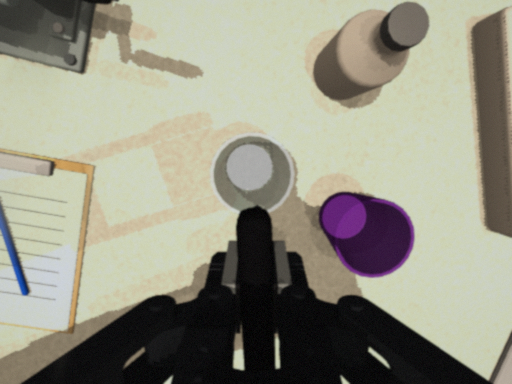

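```bash
python3 -m inch '[[0,0,0,-0.01,0.1,0],[0,0,0,-0.01,0.1,0],[0,0,0,0,0,0],[0,0,0,0,0,0],[0,0,0,0,0,0],[0,0,0,0,0,0],[0,0,0,0,0,0],[0,0,0,0,0,0],[0,0,0,0,0,0],[0,0,0,0,0,0]]'
cat > stem.py <<'E'
from h import *
import sys
n=sys.argv[1]
s=snap('scene','s%s.png'%n);snap('top','t%s.png'%n);print(s['position'],s['ft_force'])
def dark(f,x0,x1,y0,y1,th):
    im=cv2.cvtColor(cv2.imread('pics/'+f),6).astype(int)[y0:y1,x0:x1]
    for i,l in enumerate(im): 
        print(y0+i,''.join('#' if v<th else '+' if v<1.4*th else '.' for v in l))
dark('s%s.png'%n,195,226,104,146,60)
dark('t%s.png'%n,345,385,205,238,45)
E
python3 stem.py 9
python3 - <<'E'
from h import *
s=r.get_state();s8=dict(position=np.array([.4559,-.3841,.265]),tool_rot=np.array([[.3265,-.9243,.1976],[-.944,-.3294,.0191],[.0475,-.1928,-.9801]]))
print(s['tool_rot'][:,2],'wrist rim',atz(ray('wrist',(254.5,173.5),s8),.105),'bot',atz(ray('wrist',(249.5,167),s8),.005))
E
```

```text
time: 27.7
position: [0.4551, -0.3835, 0.2633]
tool_rot: [[0.331, -0.944, -0.003], [-0.944, -0.331, 0.001], [-0.002, 0.002, -1.0]]
ft_force: [0.0, -0.8, -0.9]
finger_gap: 0.0124
[ 0.4551 -0.3835  0.2633] [ 0.0481 -0.8032 -0.9149]
104 ........+############..........
105 .........###########...........
106 .........##########............
107 .........##########............
108 .........##########............
109 .........##########............
110 .........#########+............
111 .........####++###.............
112 .........###+.+###.............
113 ..........#+....##.............
114 ................+#.............
115 .................#+............
116 .................#+............
117 .................#+............
118 .................##............
119 .................##............
120 .................##............
121 .................+#............
122 +.................#............
123 ###+..............#+...........
124 #####.............#+...........
125 ######............##...........
126 ######+...........##...........
127 ######............##...........
128 ##
[... 1518 characters left out ...]
....+##################
225 .........+++++......####################
226 ....................####################
227 .....................###+###############
228 .....................##++###############
229 ...................+####################
230 ...................#####################
231 ...................###########+.########
232 ......................+######...########
233 .......................####+...#########
234 .......................+++....##########
235 .............................+##########
236 ............................+###########
237 ...........................+############
[-0.0027  0.0012 -1.    ] wrist rim [ 0.4823 -0.3818  0.105 ] bot [ 0.4803 -0.3804  0.005 ]
```

```bash
python3 -c "
from h import *
print(proj('scene',[.431,-.391,.143]),proj('scene',[.489,-.378,.145]),proj('scene',[.4796,-.3808,.105]))"
python3 -m inch '[[14.5,3,0,0,0,0],[14.5,3,0,0,0,0],[14.5,3,0,0,0,0],[14.5,3.5,0,0,0,0],[0,0,0,0,0,0],[0,0,0,0,0,0],[0,0,0,0,0,0],[0,0,0,0,0,0],[0,0,0,0,0,0],[0,0,0,0,0,0]]'
python3 stem.py 10 | head -44 | grep '#'
```

```text
[214.4484 130.685 ] [205.7422 138.3239] [207.9619 144.0615]
time: 28.8
position: [0.5129, -0.3711, 0.2634]
tool_rot: [[0.33, -0.944, -0.003], [-0.944, -0.33, 0.001], [-0.002, 0.002, -1.0]]
ft_force: [0.5, -0.6, -1.5]
finger_gap: 0.0124
104 #########.#######+.............
105 #################..............
106 ################...............
107 ###############+...............
108 ###############................
109 ##############.................
110 #############..................
111 ############...................
112 ###########+...................
113 ##########+....................
114 #########......................
115 #########......................
116 #########......................
117 #########......................
118 #########......................
119 #########......................
120 ###..####......................
121 ##.....##......................
122 ##.....##......................
123 ####....#......................
124 #####...#+.....................
125 #####+.+#+.....................
126 ######..##.....................
127 ######..##.....................
128 ######..##.....................
129 ######+..#.....................
130 ######+..#.....................
131 #######..#+....................
132 #######..##....................
133 #######..##....................
134 #######..##....................
135 #######..+#....................
136 #######...#....................
137 #######...##...................
138 #######...#+...................
139 #######........................
140 #######........................
141 #######........................
142 #####+#+............+..........
143 ####++#+.......................
144 ####.+#+.......................
145 ####.+#........................
205 ...............+#+..+###################
```

The predicted tip position matches the image to within a pixel. Lowering into the beaker, slowly for the last part.

```bash
python3 -m inch '[[0,0,-15,0,0,0],[0,0,-20,0,0,0],[0,0,-20,0,0,0],[0,0,-20,0,0,0],[0,0,-20,0,0,0],[0,0,-18,0,0,0],[0,0,-8,0,0,0],[0,0,-4,0,0,0],[0,0,0,0,0,0],[0,0,0,0,0,0]]'
python3 -m inch '[[0,0,-1,0,0,0],[0,0,-1,0,0,0],[0,0,-1,0,0,0],[0,0,-1,0,0,0],[0,0,-1,0,0,0],[0,0,-1,0,0,0],[0,0,-1,0,0,0],[0,0,0,0,0,0],[0,0,0,0,0,0],[0,0,0,0,0,0]]'
```

```text
time: 29.9
position: [0.5138, -0.3715, 0.1393]
tool_rot: [[0.331, -0.944, -0.001], [-0.944, -0.331, -0.0], [-0.0, 0.001, -1.0]]
ft_force: [-0.3, -1.0, -0.1]
finger_gap: 0.0124
time: 30.9
position: [0.5133, -0.3709, 0.1313]
tool_rot: [[0.331, -0.944, -0.003], [-0.944, -0.331, 0.001], [-0.002, 0.002, -1.0]]
ft_force: [0.3, 0.2, -1.1]
finger_gap: 0.0126
```

```bash
python3 -m inch '[[0,0,-1,0,0,0],[0,0,-1,0,0,0],[0,0,-1,0,0,0],[0,0,-1,0,0,0],[0,0,0,0,0,0],[0,0,0,0,0,0],[0,0,0,0,0,0],[0,0,0,0,0,0],[0,0,0,0,0,0],[0,0,0,0,0,0]]'
python3 -m inch '[[0,0,-0.7,0,0,0],[0,0,-0.7,0,0,0],[0,0,-0.6,0,0,0],[0,0,0,0,0,0],[0,0,0,0,0,0],[0,0,0,0,0,0],[0,0,0,0,0,0],[0,0,0,0,0,0],[0,0,0,0,0,0],[0,0,0,0,0,0]]'
```

```text
time: 31.9
position: [0.5132, -0.3709, 0.1273]
tool_rot: [[0.331, -0.944, -0.003], [-0.944, -0.331, 0.001], [-0.002, 0.002, -1.0]]
ft_force: [-0.5, 0.3, -1.9]
finger_gap: 0.0123
time: 32.9
position: [0.5132, -0.371, 0.1253]
tool_rot: [[0.331, -0.944, -0.003], [-0.944, -0.331, 0.001], [-0.002, 0.002, -1.0]]
ft_force: [-0.1, -0.9, -0.6]
finger_gap: 0.0119
```

```bash
python3 -m inch '[[0,0,-0.7,0,0,0],[0,0,-0.7,0,0,0],[0,0,-0.6,0,0,0],[0,0,0,0,0,0],[0,0,0,0,0,0],[0,0,0,0,0,0],[0,0,0,0,0,0],[0,0,0,0,0,0],[0,0,0,0,0,0],[0,0,0,0,0,0]]'
python3 -m inch '[[0,0,-0.7,0,0,0],[0,0,-0.8,0,0,0],[0,0,0,0,0,0],[0,0,0,0,0,0],[0,0,0,0,0,0],[0,0,0,0,0,0],[0,0,0,0,0,0],[0,0,0,0,0,0],[0,0,0,0,0,0],[0,0,0,0,0,0]]'
```

```text
time: 33.9
position: [0.5132, -0.3709, 0.1233]
tool_rot: [[0.331, -0.944, -0.003], [-0.944, -0.331, 0.001], [-0.002, 0.002, -1.0]]
ft_force: [-0.4, -0.0, -0.6]
finger_gap: 0.0125
time: 34.9
position: [0.5136, -0.3712, 0.1224]
tool_rot: [[0.331, -0.944, -0.002], [-0.944, -0.331, 0.001], [-0.001, 0.002, -1.0]]
ft_force: [-0.4, 1.2, 6.0]
finger_gap: 0.0124
```

```bash
python3 -m inch '[[0,0,-0.0,0,0,0],[0,0,0.6,0,0,0],[0.7,0.2,0,0,0,0],[0.7,0.2,0,0,0,0],[0.6,0.2,0,0,0,0],[0,0,0,0,0,0],[0,0,0,0,0,0],[0,0,0,0,0,0],[0,0,0,0,0,0],[0,0,0,0,0,0]]'
python3 -m inch '[[0.7,0.2,0,0,0,0],[0.7,0.2,0,0,0,0],[0.6,0.2,0,0,0,0],[0,0,0,0,0,0],[0,0,0,0,0,0],[0,0,0,0,0,0],[0,0,0,0,0,0],[0,0,0,0,0,0],[0,0,0,0,0,0],[0,0,0,0,0,0]]'
```

```text
time: 35.9
position: [0.515, -0.3704, 0.1223]
tool_rot: [[0.331, -0.944, -0.003], [-0.944, -0.331, 0.001], [-0.002, 0.003, -1.0]]
ft_force: [-0.3, -0.8, 3.8]
finger_gap: 0.0123
time: 36.9
position: [0.5172, -0.3696, 0.1223]
tool_rot: [[0.331, -0.944, -0.003], [-0.944, -0.331, 0.002], [-0.002, 0.002, -1.0]]
ft_force: [-1.5, 0.3, 1.6]
finger_gap: 0.0121
```

```bash
python3 -m inch '[[0.7,0.2,0,0,0,0],[0.7,0.2,0,0,0,0],[0.6,0.2,0,0,0,0],[0,0,0,0,0,0],[0,0,0,0,0,0],[0,0,0,0,0,0],[0,0,0,0,0,0],[0,0,0,0,0,0],[0,0,0,0,0,0],[0,0,0,0,0,0]]'
python3 q.py
```

```text
time: 37.9
position: [0.5192, -0.3691, 0.1224]
tool_rot: [[0.331, -0.944, -0.003], [-0.944, -0.331, 0.001], [-0.002, 0.002, -1.0]]
ft_force: [-1.4, -0.5, 2.1]
finger_gap: 0.0126
29.0193160385417 [-0.4509 -0.0173  0.0181] [ 0.0183  1.4596 -2.1016] -0.004898897168459371
```

```bash
python3 -m inch '[[0.7,0.2,0,0,0,0],[0.7,0.2,0,0,0,0],[0.6,0.2,0,0,0,0],[0,0,0,0,0,0],[0,0,0,0,0,0],[0,0,0,0,0,0],[0,0,0,0,0,0],[0,0,0,0,0,0],[0,0,0,0,0,0],[0,0,0,0,0,0]]'
python3 q.py
python3 - <<'E'
from h import *
s=snap('wrist','w11.png');snap('scene','s11.png')
z=lambda f,c:cv2.resize(cv2.imread('pics/'+f)[c[1]:c[3],c[0]:c[2]],(400,400),interpolation=2)
E
```

```text
time: 38.9
position: [0.5213, -0.3686, 0.1224]
tool_rot: [[0.331, -0.944, -0.003], [-0.944, -0.331, 0.001], [-0.002, 0.002, -1.0]]
ft_force: [-0.7, -0.4, 1.2]
finger_gap: 0.0125
29.17619219752983 [-0.3934  0.0342  0.0202] [ 0.1526  0.764  -1.2091] 0.0014248097068048082
```

Run:
```python
import cv2,numpy as np
a=cv2.imread('pics/s10.png',0).astype(np.float32);b=cv2.imread('pics/s11.png',0).astype(np.float32)
for (x0,y0,x1,y1) in((198,148,206,168),(200,158,220,168),(213,144,221,168),(187,125,196,148)):
    t=a[y0:y1,x0:x1];res=cv2.matchTemplate(b[y0-6:y1+6,x0-6:x1+6],t,cv2.TM_CCOEFF_NORMED)
    print(cv2.minMaxLoc(res)[1:4:2],res[6,6])
```

```text
(0.7980413436889648, (1, 11)) 0.48336667
(0.8655576109886169, (6, 6)) 0.8655576
(0.9352068305015564, (6, 6)) 0.93520683
(0.8255255818367004, (6, 6)) 0.8255256
```

```bash
python3 -m inch '[[0.7,0.2,0,0,0,0],[0.7,0.2,0,0,0,0],[0.6,0.2,0,0,0,0],[0,0,0,0,0,0],[0,0,0,0,0,0],[0,0,0,0,0,0],[0,0,0,0,0,0],[0,0,0,0,0,0],[0,0,0,0,0,0],[0,0,0,0,0,0]]'
python3 q.py
python3 - <<'E'
from h import *
snap('scene','s12.png')
a=cv2.imread('pics/s10.png',0).astype(np.float32);b=cv2.imread('pics/s12.png',0).astype(np.float32)
for (x0,y0,x1,y1) in((200,158,220,168),(213,144,221,168)):
    t=a[y0:y1,x0:x1];res=cv2.matchTemplate(b[y0-6:y1+6,x0-6:x1+6],t,cv2.TM_CCOEFF_NORMED)
    print(cv2.minMaxLoc(res)[1:4:2],res[6,6])
z=lambda f,c:cv2.resize(cv2.imread('pics/'+f)[c[1]:c[3],c[0]:c[2]],(400,400),interpolation=2)
snap('wrist','w12.png')
cv2.imwrite('pics/c12.png',np.hstack([z('s12.png',(170,100,250,180)),z('w12.png',(130,60,380,310))]))
E
```

```text
time: 40.0
position: [0.5232, -0.3679, 0.1224]
tool_rot: [[0.331, -0.944, -0.003], [-0.944, -0.331, 0.001], [-0.002, 0.002, -1.0]]
ft_force: [-1.0, -0.3, 1.8]
finger_gap: 0.0124
29.33487429639917 [-0.3692 -0.0671 -0.0049] [-0.0316  1.0885 -1.84  ] -0.0035082499380223453
(0.8448077440261841, (6, 6)) 0.84480774
(0.9346557259559631, (6, 6)) 0.9346557
```

View pics/c12.png

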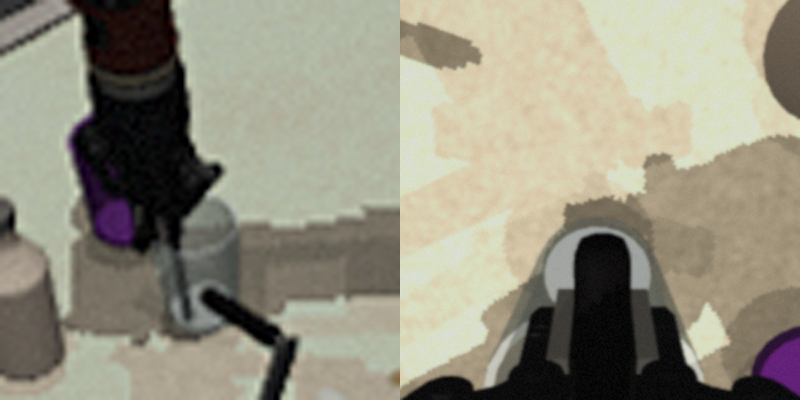

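Run:
```python
from h import *
C=np.array([.4796,-.3808])
for p in((208,163),(207.5,164)):
  t=atz(ray('scene',p),.006);print('tip',t,(t[:2]-C)*1e3)
s=r.get_state();b=s['position']+.019*np.array([0,0,1]);print('bar',b)
for h in(.105,):
  q=t+(b-t)*(h-t[2])/(b[2]-t[2]);print('at rim',(q[:2]-C)*1e3,np.linalg.norm(q[:2]-C)*1e3)
print('pred tip',s['position']-np.array([.024,.0072,.1205]), np.degrees(np.arccos((b-t)[2]/np.linalg.norm(b-t))),np.linalg.norm(b-t))
im=cv2.cvtColor(cv2.imread('pics/s12.png'),6).astype(int)
for y in range(146,168): print(y,im[y,196:222])
```

```text
tip [ 0.4952 -0.3762  0.006 ] [15.6421  4.6445]
tip [ 0.5007 -0.373   0.006 ] [21.1368  7.8338]
bar [ 0.5232 -0.3679  0.1414]
at rim [37.5773 11.5448] 39.31073208434709
pred tip [ 0.4992 -0.3751  0.0019] 9.661602724576904 0.13733846031670566
146 [ 38  16  12  12   9  22  54  34   1   0  50  97 104 102  98 100 100  96
  97  90 109 101 106 113 113 109]
147 [ 25   9   6   5   1  14  56  28   0   6  82 108 107 108 107 100  99  96
  94 106 100  89 108 117 113 109]
148 [ 15   1   0   1  38  48  60  36  11  16  93 110 107 101 104 101  98 103
 111  97  82  80 108 118 118 117]
149 [ 32   7   0  17  61  63  83  74  35  12  88 106 102 102 114 120 126 115
 108  81  76  82 100 109 106 105]
150 [ 79  56  25  64  80  75  94  93  64  60 112 128 127 118 126 116 116 103
  85  78  75  79  94  98 101  98]
151 [ 98  85  76  89  85  94  96  99  73  63  92 120 123 119 111 101  90  89
  83  79  75  75  98 103 104 104]
152 [ 85  88  89 103  93  95  92 101  79  47  64  97 100 105 104 103 100  88
  87  79  76  78  95 103 101 102]
153 [ 98 107 107 116 110 107 100  92  75  54  58  91 103  98  98  98  96  86
  85
[... 883 characters left out ...]

   8  11   8   6  37  73 107 110]
162 [118 114 114 104  99 102  91  71 102 138  91  36  85 130 143 125  90  30
   0   4   7   5   6  18  62  88]
163 [118 116 119 115 103 103  80  67  69 128  99  44  90 129 140 144 136 121
  70   9   0   7  13   0  12  38]
164 [114 114 113 116 114 111  87  73  73 103 114  93 120 140 142 139 142 139
  93  57  22   0   6   5   8   4]
165 [111 109 119 119 118 121  97  75  77  87  92 100 110 122 119 116  99  86
 119 129 134  95  33   0   6   8]
166 [114 118 120 115 159 131  90  69  70  79  77  72  81  83  84  75  95 118
 148 162 167 155 130  55   0   0]
167 [132 114 113 102 174 172 144 140  92  65  69  65  65  63 111 127 142 152
 157 157 157 157 177 161  86   8]
```

The tip rests on the bottom about 18 mm off centre, leaning about 10°, with the stem at the rim within my measuring error. Releasing.

```bash
python3 -m inch '[[0,0,0,0,0,0],[0,0,0,0,0,0],[0,0,0,0,0,0],[0,0,0,0,0,0],[0,0,0,0,0,0],[0,0,0,0,0,0],[0,0,0,0,0,0],[0,0,0,0,0,0],[0,0,0,0,0,0],[0,0,0,0,0,0]]' 38 20
python3 -m inch '[[0,0,5,0,0,0],[0,0,10,0,0,0],[0,0,15,0,0,0],[0,0,20,0,0,0],[0,0,30,0,0,0],[0,0,30,0,0,0],[-10,0,30,0,0,0],[-20,0,20,0,0,0],[-20,0,0,0,0,0],[-20,0,0,0,0,0]]'
python3 - <<'E'
from h import *
snap('scene','s13.png');snap('wrist','w13.png')
z=lambda f,c:cv2.resize(cv2.imread('pics/'+f)[c[1]:c[3],c[0]:c[2]],(400,400),interpolation=2)
cv2.imwrite('pics/c13.png',np.hstack([z('s13.png',(170,90,300,220)),z('w13.png',(100,0,484,384))]))
E
```

```text
time: 41.1
position: [0.5232, -0.3679, 0.1224]
tool_rot: [[0.331, -0.944, -0.003], [-0.944, -0.331, 0.001], [-0.002, 0.002, -1.0]]
ft_force: [-0.0, -0.3, 0.1]
finger_gap: 0.0378
time: 42.1
position: [0.4534, -0.3686, 0.286]
tool_rot: [[0.331, -0.944, 0.001], [-0.944, -0.331, -0.003], [0.003, 0.0, -1.0]]
ft_force: [-0.3, 0.1, -1.0]
finger_gap: 0.038
```

Run:
```python
from h import *
np.set_printoptions(precision=1,suppress=True)
print('bar exp',proj('scene',[.5232,-.3679,.1414]),[proj('scene',np.array([.5232,-.3679,.1414])+k*.05*np.array([.93,.33,-.17])) for k in(-1,1)])
im=cv2.cvtColor(cv2.imread('pics/s13.png'),6).astype(int)
for y in range(122,172): print(y,''.join('#' if v<45 else '+' if v<65 else '.' for v in im[y,185:235]))
a=cv2.imread('pics/s10.png',0).astype(np.float32);b=cv2.imread('pics/s13.png',0).astype(np.float32)
for (x0,y0,x1,y1) in((213,144,221,168),(206,158,220,168),(215,165,232,190),(235,170,300,250)):
    t=a[y0:y1,x0:x1];res=cv2.matchTemplate(b[y0-6:y1+6,x0-6:x1+6],t,cv2.TM_CCOEFF_NORMED)
    print(cv2.minMaxLoc(res)[1:4:2])
```

```text
bar exp [200.9 144.1] [array([206.9, 135.3]), array([194.8, 153.2])]
122 ........+++.......................................
123 ...+#########+....................................
124 ..#############...................................
125 +##############+..................................
126 ################..................................
127 ################..................................
128 ################..................................
129 ################..................................
130 ################..................................
131 ################+.................................
132 #################.................................
133 +################.................................
134 .################....+##..........................
135 .################...+####.........................
136 .################..+#####.........................
137 ..###############..#####..........................
138 ..###############.#####...........................
139 ..####################............................
140 ..########+###########...............
[... 1134 characters left out ...]
.....+#....######+................
162 ......................#.....#######...............
163 ......................#.......######..............
164 ..............................+#######............
165 .................................#######+.........
166 ..................................+######.........
167 ....................................####++........
168 .....................................###++##......
169 ........................................####......
170 ........................................####......
171 ........................................####......
(0.8731200098991394, (6, 6))
(0.9083375334739685, (6, 6))
(0.9923571348190308, (6, 6))
(0.9937863349914551, (6, 6))
```

Run:
```python
from h import *
a=cv2.imread('pics/raw_s2.png',0).astype(np.float32);b=cv2.imread('pics/s13.png',0).astype(np.float32)
for (x0,y0,x1,y1) in((209,156,240,190),(235,165,265,210),(268,195,290,225)):
    t=a[y0:y1,x0:x1];res=cv2.matchTemplate(b[y0-6:y1+6,x0-6:x1+6],t,cv2.TM_CCOEFF_NORMED)
    print(cv2.minMaxLoc(res)[1:4:2],res[6,6])
s=r.get_state();print(s['time'],s['ft_force'])
r.finish_job()
```

```text
(0.824573814868927, (6, 6)) 0.8245738
(0.8040138483047485, (6, 6)) 0.80401385
(0.735407292842865, (6, 6)) 0.7354073
42.2 [0.0094 0.0883 0.1612]
the job is handed in; nothing more can be done
```

I handed the job in at 42 s of the 64 s allowed. As far as I could measure, every step was done in the order asked.

- **Shaft:** I turned the crank from about 1.46 rad until the flat faced the setscrew. The wrist camera put the crank arm 29.2° from vertical against the 30° wanted, an error of about 0.01 rad. Matching the pictures from before tightening and after release showed no shift of the crank or cradle, though the match scores were only fair (0.74–0.82).
- **Screw:** I turned the key clockwise about 1.4 rad. The torque then rose from about 0.09 to 0.39 N m and fell back to nearly zero when I eased off, so I take the screw to be on its stop.
    - I kept turning to 1.74 rad. One reading there fell to 0.23 N m although the bar had not moved in the pads, and I can't fully explain it.
- **Key:** I drew it out along its axis and lowered it until it touched the beaker's bottom at about 6 N. I leaned it about 10° towards the rim before letting go. It had tilted about 11° in the grip on the way, so I measured it again before lowering it.
    - I felt no clear touch against the rim before release.
    - Afterwards the scene image showed it standing handle up, with its tip inside the beaker and the beaker not moved.
- **Last check:** I had used all 12 picture views, so the final check was by image code only, and I did not check the other bench things separately. The force on the gripper was zero at hand-in, with nothing touching it.

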